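# Bring a stone tray under the ratchet-stand magnifier

### The arm

A 6-joint arm with a two-finger parallel gripper is mounted at the origin on the work surface. World frame = base frame: x ahead of the robot, y to its left, z up, the work surface at z = 0. Lengths are in mm, angles in degrees, forces in N, time in s.
With the tool pointing down it reaches from about 350 to 850 mm from the base axis. Payload 8.1 kg.
Tool frame: the origin (TCP) lies at the very end of the fingers, on their centre line; the grasp point (between the pads) lies 19 mm behind it (pinch_z is the z of the grasp point in the tool frame, in mm); z points along the fingers, y is the direction in which the jaws open and shut (so a half turn about z gives the same grasp; the last joint's range is limited). The gripper opens to 85 mm and grips with 20 to 120 N. Pads are 22 mm wide; open, the fingers measure 114 mm over their backs; the gripper's body (76 mm by 85 mm) begins 54 mm behind the grasp point. The pads swing forward as they close: fully open they stand 13 mm farther back than shut.
Start: joints at [58.934, 7.471, 85.268, -0, 87.261, -4.893], TCP at [264.627, 538.496, 231.292] pointing down, gripper open.
Joint ranges: [-169.43, 169.43], [-51.17, 129.36], [1.28, 143.12], [-76.62, 256.62], [0, 156.53], [-152.29, 152.29]. Speed limits (degrees/s): [136.94, 136.94, 159.86, 180, 180, 180].

### API

Orientations are given as [roll, pitch, yaw] about the fixed x, y, z axes, in that order (R = Rz(yaw) Ry(pitch) Rx(roll)).
In Python, from bench import * gives the robot as it stands.
- The arm moves only by the shell command python3 -m creep 'ROWS' [FORCE]. ROWS is a JSON object of lists of equal length, an entry for each row: "translation": the shift along the tool's x, y, z in mm, a list of three; "rotation": the turn, a rotation vector about the tool's x, y, z in rad, a list of three; "claw": the finger opening in mm, from 0 to 85.4. In form: {"translation": [[dx, dy, dz], ...], "rotation": [[ax, ay, az], ...], "claw": [claw, ...]}. A call has 1 to 10 rows; each row shifts and turns the commanded pose from where the row before left it, along the tool's axes as they then stand; what a row does not reach is not made up. A row lasts 1/10 s, in which the tool goes at most 50 mm and 8.59 degrees, less where a joint would pass 70% of its speed; a pose out of reach is approached as far as the arm can. A call is refused whole if a number of a shift passes 50 or a number of a turn 0.15, either way. A call with a gripper value outside its range is refused whole. The fingers move at their own pace and stop on an object; FORCE is the grip in N (left out, the last holds). Time passes only in rows, so rows that do not move let the fingers close. It gives the time, the measured TCP pose, the force and the opening at its end, in the units of the state.
- sense(): the state, without advancing time (a new reading comes with each control period).
- snapshot(name): name is "side" or "top" or "wrist"; returns a dict with "frame" (384x512x3 uint8, red, green, blue), "intrinsics" (3x3 intrinsics, pixels), "extrinsics" (4x4, takes a point from camera to world coordinates). Camera axes: x right, y up, looking along -z (the intrinsics and any distortion apply to the point x, -y, -z); pixel columns grow to the right and rows downward; lengths in mm; the calibration is good to about 2 mm. A picture is of the moment at which its call begins. There is no depth.
- hand_in(): hands the job in, once; it reports no verdict.
The state is a dict: "time": time; "joint_pos": joint angles; "qd": joint speeds; "joint_efforts": joint torques, N m; "tool_pos": TCP position; "tcp_rot": TCP orientation; "ft_force": force on the tool from outside, world axes, zero at the start; "wrist_torque": the same for the moment, N m; "finger_gap": finger opening in mm.
Only numpy, scipy, OpenCV 4.12 (cv2) and the standard library are available. Lean on these libraries where they do the work, as an engineer would, in place of code of your own. Each camera call takes 0.05 s, during which the arm holds its last target.

### The job

Raise the magnifier by its black grip, letting the pawl click over the teeth, until the lens clears the stone tray and the pawl holds it (leave the orange release lever alone until the tray is in); then slide the tray along the stand's foot, fully home against the end stop under the lens. Finally squeeze the release lever against the grip, lower the lens by hand until its rubber rim just rests on the tray's glass lid, and let go; never let the lens drop or press hard on the glass, and leave the other things on the bench alone.

Things in the scene. Friction and masses are not known exactly. Their poses are not given: they have to be found in the camera images.
- bay (a point): point on the bench straight under the lens axis; the stand is fixed, turned up to 0.25 rad. Frame: x from the lens to the upright (rail axis at x = 135 mm), y to the open side the tray comes from. The steel foot is 14 mm high, its straight front edge along y at x = 57 mm (the tray, square, passes it with 2 mm to spare); the 14 mm high end-stop bar has its face at y = -57 mm, x from -70 to 65
- grip (a point): centre of the black grip block on top of the sliding rail, 26 x 26 mm, 46 mm high, axes as bay; 187 mm above the bench plus the rail's value. Grip it across y (sides free) to raise. A 10 mm thick head plate, 32 mm wide in y, lies with its top 27 mm below this point, from 7 mm in front (-x) to 43 mm behind (+x). The fixed channel below is 146 mm high
- release (a point): centre of the outer (+x) face of the orange pad of the pawl's release lever: 22 mm wide (y), 40 mm high, 6 mm thick, behind (+x of) the grip block, 5 mm higher, leaning back 0.2 rad at rest. Squeeze pad and block together (fingers along x): 60 mm over both with the pawl seated, pawl clear of the teeth below 43 mm, lever at its stop at 38 mm. Takes 2 to 8 N. Keep squeezed while lowering
- lens_rim (a point): centre of the underside of the lens mount's black rubber rim, a ring of 76 mm outer diameter, on the lens axis; 8 mm above the bench plus the rail's value while nothing presses it. The rim is a soft bellows: it yields upward about 1 mm per 2.2 N, 4 mm at most. The mount is 24 mm high; its arm, 14 mm wide, top 34 mm above the rim's underside, runs along +x to the rail
- rail (a joint): height in m of the sliding rail (lens, arm, grip, pawl) above its lowest position, 0 to 0.066, top stop. The pawl holds it at each multiple of 0.008; going up it clicks past each tooth, then the rail must be let back down up to 8 mm onto the tooth. All it carries weighs about 0.6 kg; pulling up takes 7 to 13 N; with neither pawl nor hand it falls
- pawl (a joint): angle in rad of pawl and release lever: below 0.05 seated on a tooth, above 0.17 lifted clear of the teeth, 0.24 at its stop; a spring returns it. With the lens resting on the lid between two teeth it may stay anywhere up to 0.16
- tray_centre (a point): centre of the black stone tray, 110 x 110 mm, walls 22 mm high (this point is 11 mm up); its pull is on its own +y side. Home: axes parallel to bay, far (-y) side against the end stop. It weighs about 0.4 kg and slides on the bench. Its glass lid, 98 x 98 mm, lies on packing of unknown thickness: lid top 26 to 42 mm above the bench, to be found by touch
- pull (a point): grip point of the tray's pull: an upright aluminium block 24 mm (x) by 16 mm (y), 40 mm high from the bench, 94 mm from the tray's centre along its +y, free on both x sides; this point is 24 mm above the bench. Axes are the tray's
- tray: the same tray, origin at the centre of its underside
- lens: the lens mount and its arm, origin at the centre of the rim's underside (see lens_rim)
- grip_block: the black grip block, origin at its centre (see grip)
- release_pad: the orange pad of the release lever, origin at its centre, 3 mm inside release
- jar: small glass jar with a green cap, 48 mm across, 60 mm high, origin under its centre: leave alone
- ring_box: blue ring box, 52 x 56 x 39 mm, origin under its centre: leave alone
- tweezers: steel tweezers lying flat, about 130 mm long along x, 7 mm high, origin under their middle: leave alone
Not all that is in view belongs to the job. Of the things that look like the tray, the larger one is meant.

How it is judged:
By the outcome, as a careful person would: the job done as asked, in the order asked, and still so for the second after the job is handed in, with the robot touching nothing.
It also fails if it takes over 72 s, if anything falls off the work surface, if the arm or the gripper's body presses on something with over 40 N, if the wrist force passes 120 N, or if a joint passes its speed limit or range.

## Working session

There is one attempt and no reset: what is moved stays moved. The work goes in short steps, Python scripts to look and compute and a shell command to move; the robot and the scene stay as the last step left them, time stands still between calls to the robot, and variables do not carry over. Pictures are saved under pics/ and viewed, and the job is handed in when it is done.

```bash
ls; mkdir -p pics; python3 - <<'E'
from bench import *
import cv2,numpy as np
s=sense();print({k:np.round(v,3).tolist() for k,v in s.items()})
for n in("side","top","wrist"):
    d=snapshot(n);cv2.imwrite(f"pics/{n}0.png",d["frame"][:,:,::-1]);print(n,d["intrinsics"],np.round(d["extrinsics"],3).tolist(),[k for k in d])
E
```

```text
pics
{'time': 0.0, 'joint_pos': [58.935, 7.516, 85.33, -0.001, 87.263, -4.893], 'qd': [0.063, -0.065, 0.106, -0.02, 0.01, -0.017], 'joint_efforts': [-0.0, -56.941, -50.054, -0.0, 0.015, -0.0], 'tool_pos': [264.328, 538.001, 230.22], 'tcp_rot': [-179.89, -0.009, 153.827], 'ft_force': [0.783, -0.023, -0.013], 'wrist_torque': [-0.018, 0.028, 0.02], 'finger_gap': 85.136}
side [[424.62222348   0.         254.45960316]
 [  0.         424.62222348 194.81402468]
 [  0.           0.           1.        ]] [[0.924, 0.272, -0.27, 242.178], [-0.383, 0.674, -0.631, -638.787], [0.01, 0.687, 0.727, 897.372], [0.0, 0.0, 0.0, 1.0]] ['frame', 'intrinsics', 'extrinsics']
top [[373.67814857   0.         254.84676517]
 [  0.         373.67814857 191.8379829 ]
 [  0.           0.           1.        ]] [[0.024, 0.995, -0.102, 419.556], [-1.0, 0.026, 0.01, 24.335], [0.012, 0.102, 0.995, 1065.105], [0.0, 0.0, 0.0, 1.0]] ['frame', 'intrinsics', 'extrinsics']
wrist [[275.67784482   0.         257.32536409]
 [  0.         275.67784482 193.6489251 ]
 [  0.           0.           1.        ]] [[0.44, -0.863, -0.247, 201.251], [0.898, 0.423, 0.124, 570.294], [-0.003, -0.277, 0.961, 373.029], [0.0, 0.0, 0.0, 1.0]] ['frame', 'intrinsics', 'extrinsics']
```

View pics/side0.png

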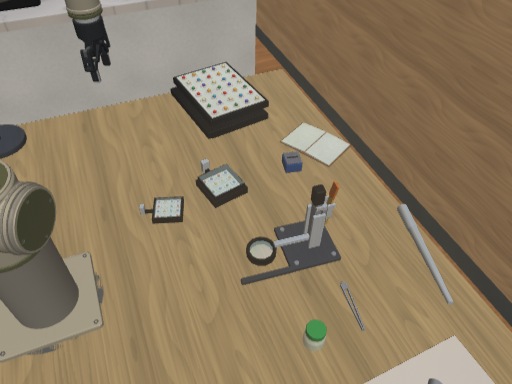

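View pics/top0.png

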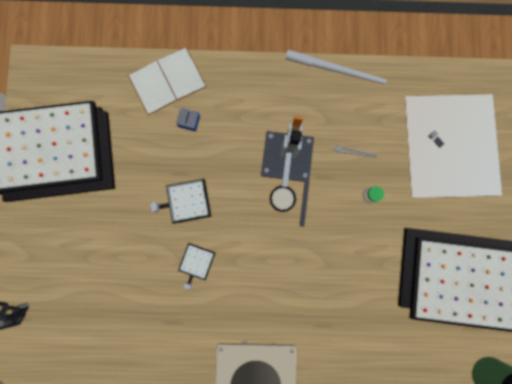

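View pics/wrist0.png

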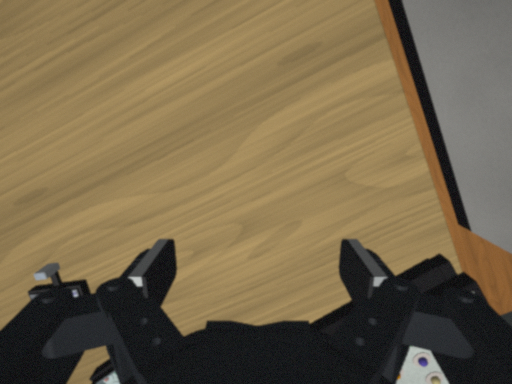

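```bash
python3 - <<'E'
import cv2,numpy as np
t=cv2.imread("pics/top0.png");s=cv2.imread("pics/side0.png")
def crop(im,x,y,w,h,k): return cv2.resize(im[y:y+h,x:x+w],None,fx=k,fy=k,interpolation=cv2.INTER_CUBIC)
cv2.imwrite("pics/top_stand.png",crop(t,250,110,80,120,5))
cv2.imwrite("pics/top_tray.png",crop(t,145,170,80,125,4.8))
cv2.imwrite("pics/side_stand.png",crop(s,235,175,120,115,5))
cv2.imwrite("pics/side_tray.png",crop(s,135,150,120,80,6))
E
```

```text
(no output)
```

View pics/top_stand.png

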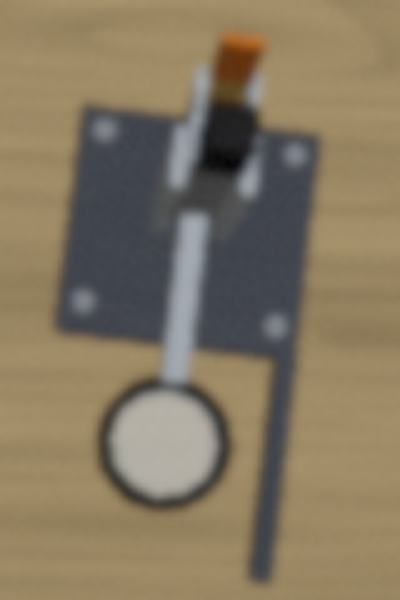

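View pics/top_tray.png

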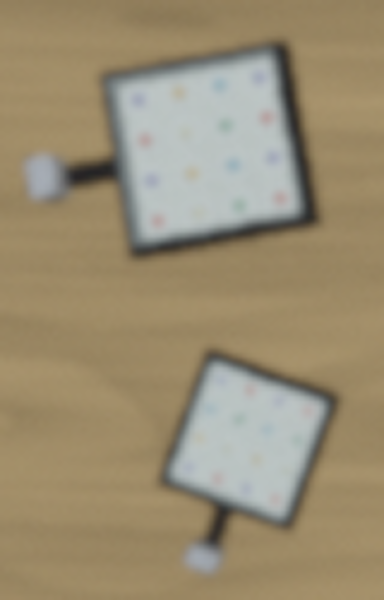

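View pics/side_stand.png

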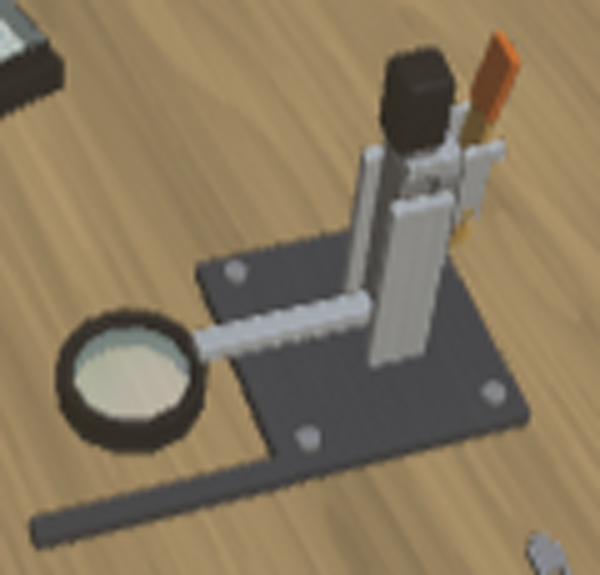

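View pics/side_tray.png

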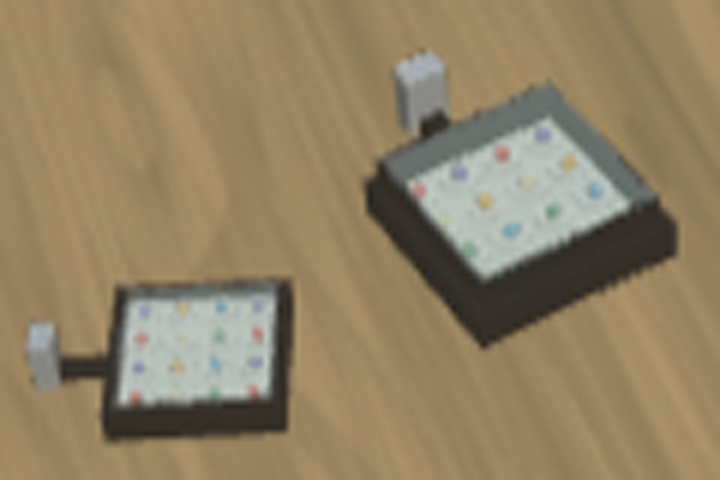

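```bash
cat > h.py <<'E'
import numpy as np,cv2
from scipy.optimize import least_squares
CAM={}
def cam(n,d): CAM[n]=(np.array(d["intrinsics"]),np.array(d["extrinsics"]))
def proj(n,P):
    K,E=CAM[n];P=np.atleast_2d(P);c=(P-E[:3,3])@E[:3,:3];c=c*[1,-1,-1];q=c@K.T;return q[:,:2]/q[:,2:]
def ray(n,uv,z):
    K,E=CAM[n];d=np.linalg.solve(K,[uv[0],uv[1],1.])*[1,-1,-1];d=E[:3,:3]@d;o=E[:3,3];return o+d*(z-o[2])/d[2]
def unc(u,v,x,y,k): return ((u+.5)/k-.5+x,(v+.5)/k-.5+y)
def T(p,L): 
    L=np.atleast_2d(L).astype(float);c,s=np.cos(p[2]),np.sin(p[2]);return np.c_[p[0]+c*L[:,0]-s*L[:,1],p[1]+s*L[:,0]+c*L[:,1],L[:,2]]
E
python3 - <<'E'
from bench import *
from h import *
for n in("top","side"): cam(n,snapshot(n))
ts=lambda u,v:unc(u,v,250,110,5)
ss=lambda u,v:unc(u,v,235,175,5)
tt=lambda u,v:unc(u,v,145,170,4.8)
st=lambda u,v:unc(u,v,135,150,6)
# independent rays
print("stop end corner",ray("top",ts(250,578),14),ray("side",ss(32,518),14))
print("foot/stop corner",ray("top",ts(274,356),14),ray("side",ss(275,457),14))
print("foot left corner",ray("top",ts(57,327),14),ray("side",ss(200,272),14))
print("lens top", [ray("top",ts(165,443),z) for z in(32,40)],[ray("side",ss(131,368),z) for z in (32,40)])
print("tray corners top z22")
for n,f,L in(("top",tt,[(103,75),(283,42),(314,220),(133,252)]),("side",st,[(375,172),(548,88),(672,215),(487,325)])):
  C=np.array([ray(n,f(*q),22) for q in L]);print(n,C.round(1).tolist(),C.mean(0),[np.linalg.norm(C[i]-C[i-1]).round(1) for i in range(4)])
print("pull top z40",ray("top",tt(44,177),40),ray("side",st(420,66),40))
E
```

```text
stop end corner [ 436.25829771 -114.020223     14.        ] [ 433.88242448 -115.09452538   14.        ]
foot/stop corner [ 562.24353579 -126.14094957   14.        ] [ 557.850851   -127.82128201   14.        ]
foot left corner [575.64518139  -2.47150598  14.        ] [571.80769999  -7.28261229  14.        ]
lens top [array([509.50104496, -63.47014847,  32.        ]), array([508.80454581, -62.79021928,  40.        ])] [array([507.58945644, -63.1998737 ,  32.        ]), array([505.13584186, -68.52093648,  40.        ])]
tray corners top z22
top [[538.5, 263.2, 22.0], [560.7, 159.0, 22.0], [457.1, 137.1, 22.0], [436.0, 240.9, 22.0]] [498.07936772 200.02710119  22.        ] [np.float64(104.9), np.float64(106.5), np.float64(105.9), np.float64(105.9)]
side [[436.4, 246.4, 22.0], [535.6, 271.9, 22.0], [560.3, 164.5, 22.0], [454.3, 130.1, 22.0]] [496.66198553 203.23668894  22.        ] [np.float64(117.6), np.float64(102.4), np.float64(110.2), np.float64(111.4)]
pull top z40 [477.08479581 289.7400342   40.        ] [475.76719331 292.32884512  40.        ]
```

```bash
python3 -m creep '{"translation":[[0,0,-25],[0,0,-25],[0,0,-25],[-27,-36,0],[-27,-36,0],[-27,-36,0],[-27,-36,0],[-27,-36,0],[-27,-36,0],[-27,-36,0]],"rotation":[[0,0,-0.119],[0,0,-0.119],[0,0,-0.119],[0,0,0],[0,0,0],[0,0,0],[0,0,0],[0,0,0],[0,0,0],[0,0,0]],"claw":[85,85,85,85,85,85,85,85,85,85]}'
python3 -m creep '{"translation":[[-27,-36,0],[-27,-36,0],[-27,-36,0],[-27,-36,0],[-27,-36,0],[-27,-36,0],[-27,-36,0],[-27,-36,0],[-27,-36,0],[0,0,0]],"rotation":[[0,0,0],[0,0,0],[0,0,0],[0,0,0],[0,0,0],[0,0,0],[0,0,0],[0,0,0],[0,0,0],[0,0,0]],"claw":[85,85,85,85,85,85,85,85,85,85]}'
python3 - <<'E'
from bench import *
import cv2,numpy as np
d=snapshot("wrist");cv2.imwrite("pics/w1.png",d["frame"][:,:,::-1]);np.savez("w1.npz",K=d["intrinsics"],E=d["extrinsics"])
s=sense();print(s["tool_pos"],s["tcp_rot"],s["time"],s["ft_force"])
E
```

```text
time: 1.25
tool_pos: [428.1, 267.3, 306.4]
tcp_rot: [180.0, 0.0, 174.3]
ft_force: [1.6, -0.1, -0.3]
finger_gap: 85.3
time: 2.25
tool_pos: [638.1, -82.8, 304.0]
tcp_rot: [-179.9, -0.1, 174.0]
ft_force: [0.2, -0.6, -0.3]
finger_gap: 85.0
[637.40727579 -80.37990914 304.48854106] [-1.79997226e+02 -1.40425095e-01  1.74072859e+02] 2.3 [ 0.19417084  0.84826931 -0.1426988 ]
```

View pics/w1.png

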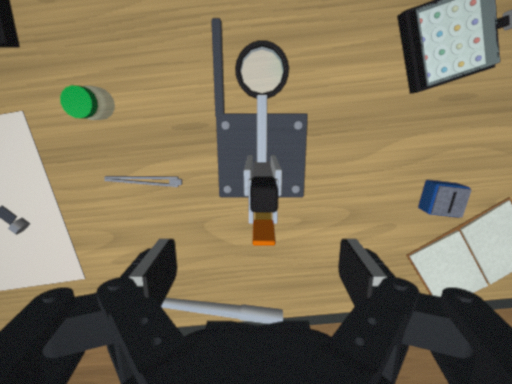

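```bash
python3 - <<'E'
import cv2
t=cv2.imread("pics/w1.png")
cv2.imwrite("pics/w1c.png",cv2.resize(t[10:255,195:325],None,fx=4,fy=4,interpolation=cv2.INTER_CUBIC)[:, :])
cv2.imwrite("pics/w1a.png",cv2.resize(t[10:130,195:325],None,fx=5,fy=5,interpolation=cv2.INTER_CUBIC))
cv2.imwrite("pics/w1b.png",cv2.resize(t[135:255,195:325],None,fx=5,fy=5,interpolation=cv2.INTER_CUBIC))
E
```

```text
(no output)
```

View pics/w1a.png

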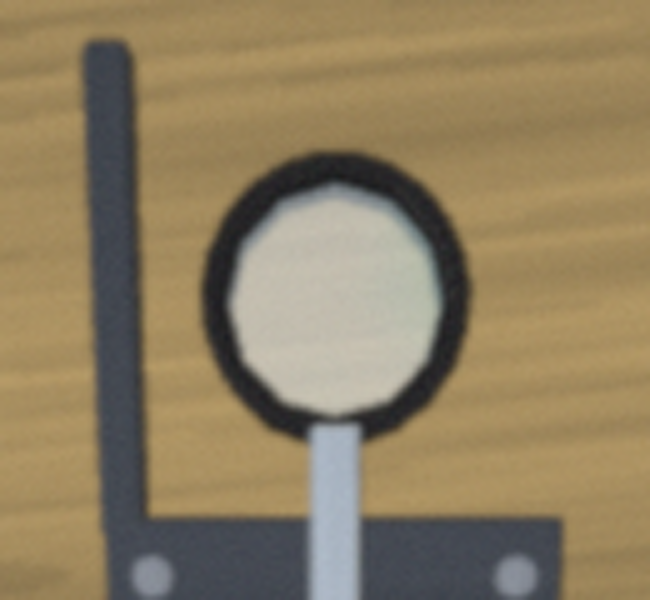

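View pics/w1b.png

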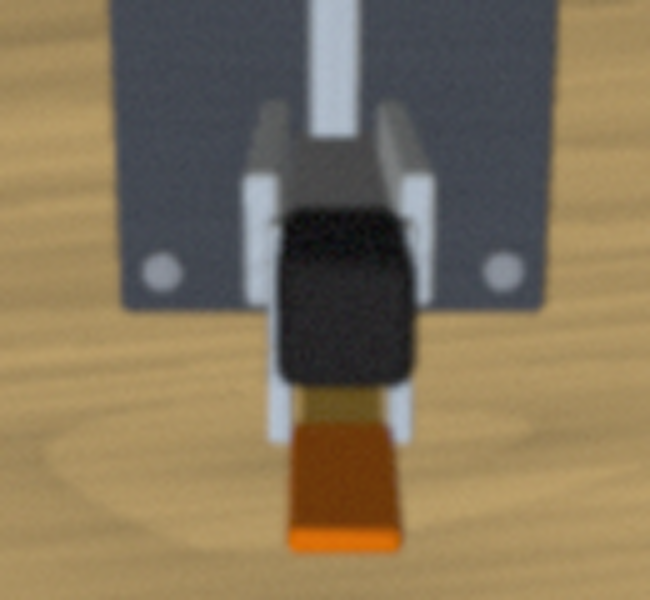

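```bash
python3 - <<'E'
from h import *
d=np.load("w1.npz");CAM["w"]=(d["K"],d["E"])
a=lambda u,v:unc(u,v,195,10,5)
b=lambda u,v:unc(u,v,195,135,5)
r=lambda f,u,v,z:ray("w",f(u,v),z).round(1)
e0,e1,f1=r(a,131,60,14),r(a,146,518,14),r(a,560,520,14)
print(e0,e1,f1,"yaw stop",np.arctan2(*(e1-e0)[[1,0]]),"yaw foot",np.arctan2(-(f1-e1)[0],(f1-e1)[1]))
print("bay from corner",T([e1[0],e1[1],-0.1],[[-57,57,0]]))
for z in(20,32): print("lens",z,r(a,336,296,z),r(a,203,296,z),r(a,470,296,z))
for q in((347,323),(280,323),(413,323),(347,262),(347,385)): print("grip",r(b,*q,210))
for z in (216,):print("orange top",r(b,345,527,z),r(b,345,552,z))
print("plate rear",r(b,345,443,160))
print(T([508.5,-64,-.1],[[135,0,210]]))
d=r
E
```

```text
[ 439.2 -112.8   14. ] [ 560.4 -125.4   14. ] [574.   -1.3  14. ] yaw stop -0.10358827964975391 yaw foot -0.10915346290887791
bay from corner [[509.37526733 -62.99425783   0.        ]]
lens 20 [505.9 -62.4  20. ] [ 502.  -100.2   20. ] [509.9 -24.5  20. ]
lens 32 [507.7 -62.8  32. ] [503.9 -99.4  32. ] [511.6 -25.9  32. ]
grip [641.3 -76.5 210. ]
grip [640.1 -88.5 210. ]
grip [642.5 -64.7 210. ]
grip [630.  -75.4 210. ]
grip [653.1 -77.6 210. ]
orange top [678.3 -80.6 216. ] [683.3 -81.1 216. ]
plate rear [684.5 -80.1 160. ]
[[642.82556231 -77.47751125 210.        ]]
```

```bash
python3 -m creep '{"translation":[[-4.2,3.8,20],[0,0,25],[0,0,25],[0,0,25],[0,0,20],[0,0,15],[0,0,5],[0,0,0]],"rotation":[[0,0,0],[0,0,0],[0,0,0],[0,0,0],[0,0,0],[0,0,0],[0,0,0],[0,0,0]],"claw":[85,85,85,85,85,85,85,85]}'
python3 - <<'E'
from bench import *
import cv2,numpy as np
d=snapshot("wrist");cv2.imwrite("pics/w2.png",d["frame"][:,:,::-1])
d=snapshot("side");cv2.imwrite("pics/s2.png",cv2.resize(d["frame"][150:270,220:380,::-1],None,fx=4,fy=4))
s=sense();print(s["tool_pos"],s["tcp_rot"],s["time"],s["ft_force"])
E
```

```text
time: 3.1
tool_pos: [641.3, -73.8, 170.9]
tcp_rot: [180.0, -0.1, 174.3]
ft_force: [-0.1, -0.3, 0.2]
finger_gap: 85.0
[642.28107587 -74.22082383 172.68397551] [-1.79992234e+02  1.01269260e-01  1.74294764e+02] 3.2 [0.48468814 0.37143608 0.61562862]
```

View pics/w2.png

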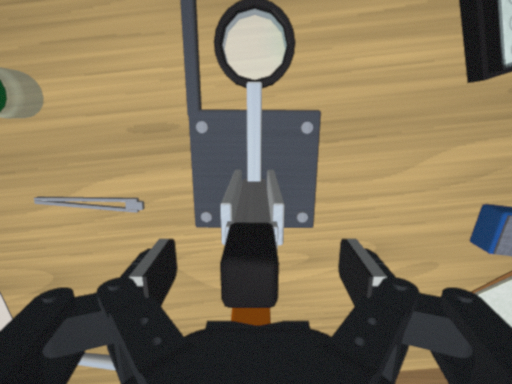

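View pics/s2.png

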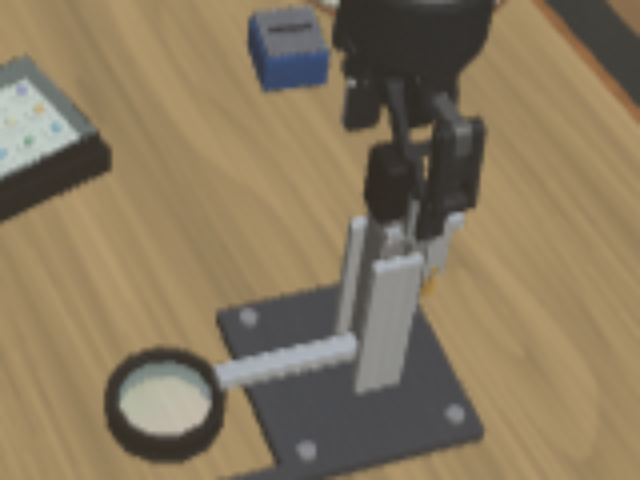

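```bash
python3 -m creep '{"translation":[[0,-3,3],[0,0,0],[0,0,0],[0,0,0],[0,0,0],[0,0,0],[0,0,0],[0,0,0]],"rotation":[[0,0,0],[0,0,0],[0,0,0],[0,0,0],[0,0,0],[0,0,0],[0,0,0],[0,0,0]],"claw":[85,60,35,20,20,20,20,20]}' 60
python3 - <<'E'
from bench import *
for i in range(3):
  s=sense();print(s["tool_pos"],s["tcp_rot"],s["time"],s["ft_force"])
E
```

```text
time: 4.0
tool_pos: [641.4, -77.5, 168.6]
tcp_rot: [-180.0, 0.0, 174.3]
ft_force: [-1.3, -0.8, 2.3]
finger_gap: 25.6
[641.41696879 -77.49094238 168.61138941] [-1.79985554e+02  1.65222334e-02  1.74269945e+02] 4.0 [-1.28657188 -0.84393547  2.30418804]
[641.41696879 -77.49094238 168.61138941] [-1.79985554e+02  1.65222334e-02  1.74269945e+02] 4.0 [-1.28657188 -0.84393547  2.30418804]
[641.41696879 -77.49094238 168.61138941] [-1.79985554e+02  1.65222334e-02  1.74269945e+02] 4.0 [-1.28657188 -0.84393547  2.30418804]
```

```bash
python3 -m creep '{"translation":[[0,0,-3],[0,0,-6],[0,0,-6],[0,0,-6],[0,0,-6],[0,0,-6],[0,0,-6],[0,0,-6],[0,0,-5],[0,0,-2]],"rotation":[[0,0,0],[0,0,0],[0,0,0],[0,0,0],[0,0,0],[0,0,0],[0,0,0],[0,0,0],[0,0,0],[0,0,0]],"claw":[20,20,20,20,20,20,20,20,20,20]}'
python3 -m creep '{"translation":[[0,0,0],[0,0,0]],"rotation":[[0,0,0],[0,0,0]],"claw":[20,20]}'
python3 - <<'E'
from bench import *
import cv2
d=snapshot("side");cv2.imwrite("pics/s3.png",cv2.resize(d["frame"][150:270,220:380,::-1],None,fx=4,fy=4))
E
```

```text
time: 5.0
tool_pos: [641.3, -77.5, 217.6]
tcp_rot: [180.0, -0.1, 174.3]
ft_force: [6.2, -2.5, -8.9]
finger_gap: 25.1
time: 5.2
tool_pos: [641.3, -77.5, 218.2]
tcp_rot: [-180.0, -0.1, 174.3]
ft_force: [5.7, -2.5, -9.3]
finger_gap: 25.1
```

View pics/s3.png

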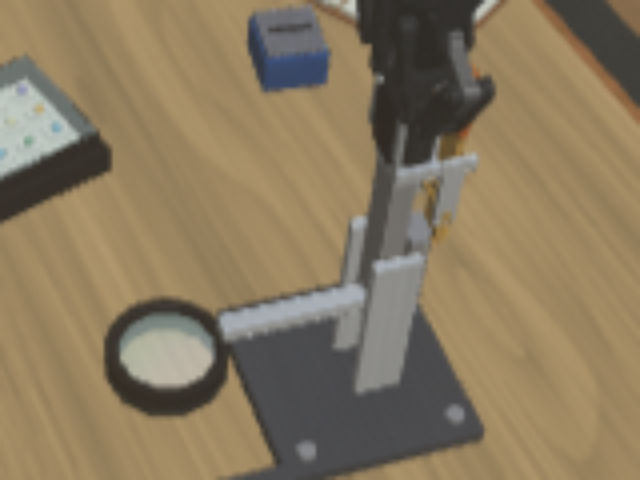

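```bash
python3 -m creep '{"translation":[[0,0,-2],[0,0,0],[0,0,1],[0,0,1],[0,0,1]],"rotation":[[0,0,0],[0,0,0],[0,0,0],[0,0,0],[0,0,0]],"claw":[20,20,20,20,20]}'
python3 -m creep '{"translation":[[0,0,1],[0,0,0]],"rotation":[[0,0,0],[0,0,0]],"claw":[20,20]}'

```

```text
time: 5.75
tool_pos: [641.4, -77.5, 218.4]
tcp_rot: [-180.0, -0.0, 174.3]
ft_force: [3.6, -2.3, -5.8]
finger_gap: 25.2
time: 5.95
tool_pos: [641.3, -77.5, 217.8]
tcp_rot: [-180.0, -0.0, 174.3]
ft_force: [5.8, -3.2, -9.4]
finger_gap: 25.2
```

```bash
python3 -m creep '{"translation":[[0,0,1],[0,0,1],[0,0,0]],"rotation":[[0,0,0],[0,0,0],[0,0,0]],"claw":[20,20,20]}'
python3 -m creep '{"translation":[[0,0,1],[0,0,0]],"rotation":[[0,0,0],[0,0,0]],"claw":[20,20]}'

```

```text
time: 6.25
tool_pos: [641.4, -77.5, 216.5]
tcp_rot: [-180.0, 0.0, 174.3]
ft_force: [2.5, -2.5, -4.9]
finger_gap: 25.1
time: 6.45
tool_pos: [641.4, -77.5, 216.4]
tcp_rot: [-180.0, 0.0, 174.3]
ft_force: [-1.1, -3.8, 4.3]
finger_gap: 25.0
```

```bash
python3 -m creep '{"translation":[[0,0,-0.5],[0,0,0],[0,0,0],[0,0,0],[0,0,-15],[0,0,-30],[0,0,-30],[0,0,-10],[0,0,0],[0,0,0]],"rotation":[[0,0,0],[0,0,0],[0,0,0],[0,0,0],[0,0,0],[0,0,0],[0,0,0.14],[0,0,0.14],[0,0,0.14],[0,0,0.14]],"claw":[40,85,85,85,85,85,85,85,85,85]}'
python3 -m creep '{"translation":[[0,0,0],[0,0,0],[0,0,0],[0,0,0],[0,0,0]],"rotation":[[0,0,0.14],[0,0,0.14],[0,0,0.14],[0,0,0.14],[0,0,0.137]],"claw":[85,85,85,85,85]}'
python3 - <<'E'
from bench import *
import cv2
d=snapshot("side");cv2.imwrite("pics/s4.png",cv2.resize(d["frame"][130:290,200:380,::-1],None,fx=4,fy=4,interpolation=cv2.INTER_CUBIC))
E
```

```text
time: 7.45
tool_pos: [641.9, -77.3, 303.2]
tcp_rot: [179.9, 0.1, 141.9]
ft_force: [-0.1, -0.7, -0.8]
finger_gap: 85.1
time: 7.95
tool_pos: [641.5, -77.3, 302.2]
tcp_rot: [179.9, 0.0, 101.9]
ft_force: [-0.7, 0.4, 0.1]
finger_gap: 84.6
```

View pics/s4.png

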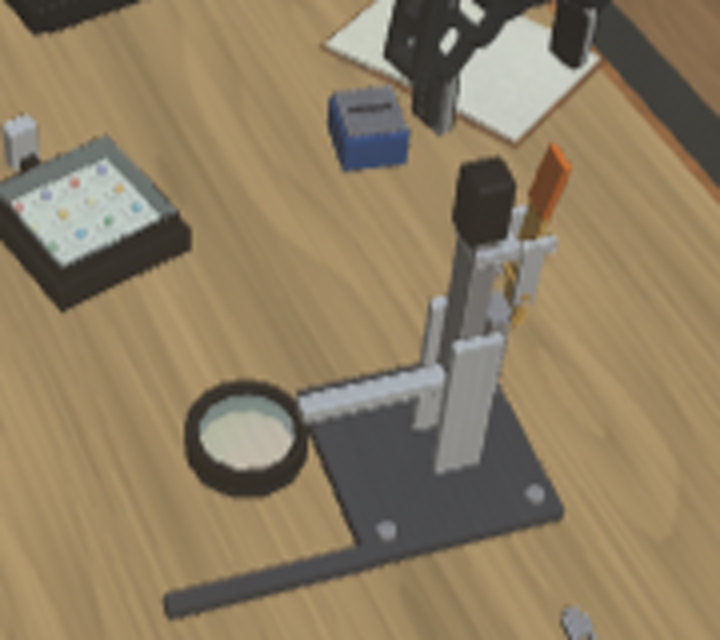

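```bash
python3 -m creep '{"translation":[[20,-5,0],[48,-10,0],[48,-10,0],[48,-10,0],[48,-10,0],[48,-10,0],[48,-10,0],[48,-10,20],[38,-9,20],[0,0,0]],"rotation":[[0,0,0],[0,0,0],[0,0,0],[0,0,0],[0,0,0],[0,0,0],[0,0,0],[0,0,0],[0,0,0],[0,0,0]],"claw":[85,85,85,85,85,85,85,85,85,85]}'
python3 - <<'E'
from bench import *
import cv2,numpy as np
d=snapshot("wrist");cv2.imwrite("pics/w5.png",d["frame"][:,:,::-1]);np.savez("w5.npz",K=d["intrinsics"],E=d["extrinsics"])
cv2.imwrite("pics/w5.png",cv2.resize(d["frame"][:,:,::-1],None,fx=1.5,fy=1.5,interpolation=cv2.INTER_CUBIC))
s=sense();print(s["tool_pos"],s["tcp_rot"],s["time"],s["ft_force"])
E
```

```text
time: 9.0
tool_pos: [473.1, 290.9, 259.7]
tcp_rot: [-179.8, -0.0, 102.7]
ft_force: [1.0, -0.9, -0.2]
finger_gap: 85.2
[474.76671115 289.1091269  261.1108022 ] [-1.79868077e+02  1.48198859e-02  1.02644062e+02] 9.05 [ 0.10511104 -0.10849124  0.1645423 ]
```

View pics/w5.png

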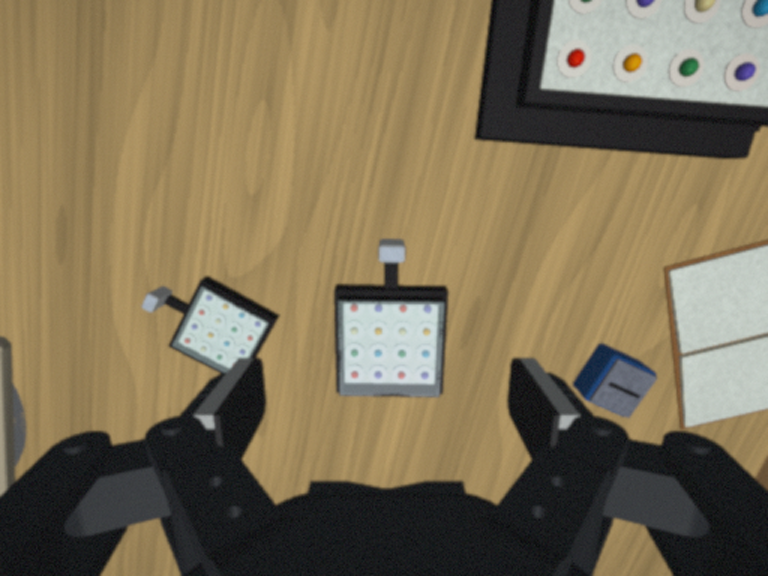

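```bash
python3 - <<'E'
from h import *
d=np.load("w5.npz");CAM["w"]=(d["K"],d["E"])
f=lambda u,v,z:ray("w",unc(u,v,0,0,1.5),z).round(1)
print("pull",f(391.5,254,40),f(379,254,40),f(404.5,254,40))
im=cv2.imread("pics/w5.png")
cv2.imwrite("pics/w5c.png",cv2.resize(im[225:410,320:465],None,fx=4,fy=4,interpolation=cv2.INTER_CUBIC))
E
```

```text
pull [476.5 292.4  40. ] [465.7 290.   40. ] [487.8 295.   40. ]
```

View pics/w5c.png

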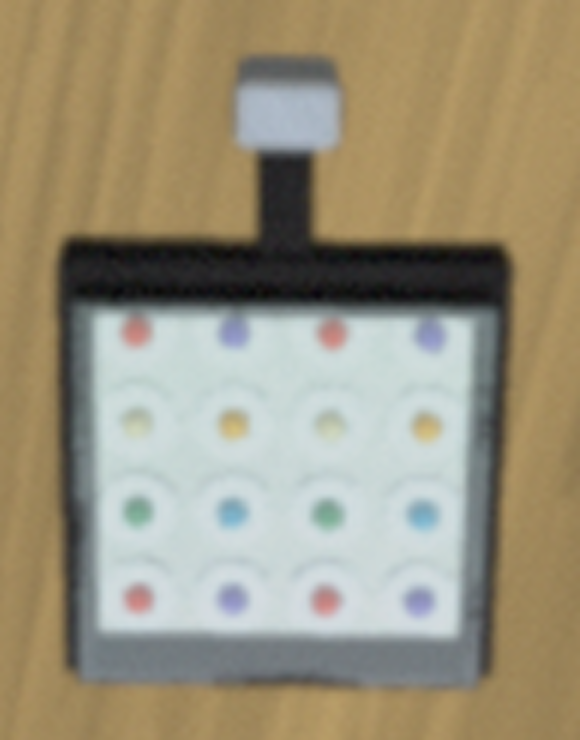

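```bash
python3 - <<'E'
from h import *
d=np.load("w5.npz");CAM["w"]=(d["K"],d["E"])
def f(u,v,z):
    a,b=unc(u,v,320,225,4); return ray("w",unc(a,b,0,0,1.5),z)
def yaw(a,b): e=b-a;return np.arctan2(e[1],e[0]),np.linalg.norm(e)
for a,b,z in(((65,245),(508,250),22),((75,300),(500,308),24),((138,598),(420,601),22),((137,332),(430,336),22),((137,512),(424,514),22)): print(yaw(f(*a,z),f(*b,z)))
print(f(288,117,40), "tray back mid", f(286,247,22), f(283,683,30))
E
```

```text
(np.float64(0.21240007156169805), np.float64(105.72131443449582))
(np.float64(0.20456446005669235), np.float64(101.90611889905516))
(np.float64(0.2135126728553568), np.float64(71.68250086302635))
(np.float64(0.21000164312261932), np.float64(70.99387378748138))
(np.float64(0.2173909141031597), np.float64(71.80127820595291))
[476.58725711 292.58310166  40.        ] tray back mid [484.10750315 258.43338989  22.        ] [508.4473987  148.98899255  30.        ]
```

```bash
python3 -m creep '{"translation":[[2.6,2.3,20],[0,0,45],[0,0,45],[0,0,45],[0,0,40],[0,0,25],[0,0,15],[0,0,10],[0,0,5],[0,0,0]],"rotation":[[0,0,0.008],[0,0,0],[0,0,0],[0,0,0],[0,0,0],[0,0,0],[0,0,0],[0,0,0],[0,0,0],[0,0,0]],"claw":[85,85,85,85,85,85,85,85,85,85]}'
python3 - <<'E'
from bench import *
import cv2,numpy as np
d=snapshot("wrist");cv2.imwrite("pics/w6.png",d["frame"][:,:,::-1])
s=sense();print(s["tool_pos"],s["tcp_rot"],s["time"],s["ft_force"])
E
```

```text
time: 10.05
tool_pos: [479.2, 290.5, 12.7]
tcp_rot: [179.9, -0.0, 101.8]
ft_force: [0.3, 0.4, -0.1]
finger_gap: 85.0
[479.42144011 290.74354873  13.17393642] [ 1.79898991e+02 -2.35604173e-02  1.01811732e+02] 10.1 [-0.52199509  0.47605133  0.94902222]
```

View pics/w6.png

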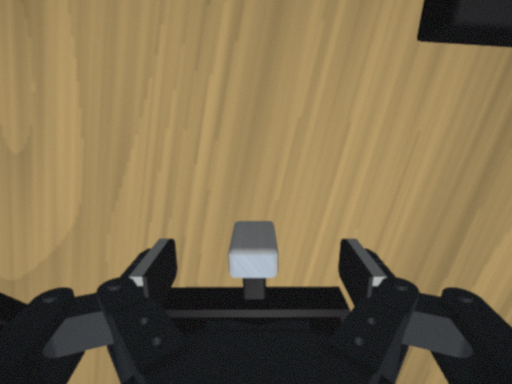

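```bash
python3 -m creep '{"translation":[[1.9,-2.5,5],[0,0,0],[0,0,0],[0,0,0],[0,0,0],[0,0,0],[0,0,0],[0,0,0]],"rotation":[[0,0,0],[0,0,0],[0,0,0],[0,0,0],[0,0,0],[0,0,0],[0,0,0],[0,0,0]],"claw":[85,60,35,20,20,20,20,20]}' 60
python3 - <<'E'
from bench import *
s=sense();print(s["tool_pos"],s["tcp_rot"],s["time"],s["ft_force"],s["wrist_torque"])
E
```

```text
time: 10.9
tool_pos: [475.9, 292.0, 7.3]
tcp_rot: [180.0, -0.0, 101.8]
ft_force: [-0.2, -0.1, 2.2]
finger_gap: 23.2
[475.93963117 291.96325758   7.3134998 ] [ 1.79956199e+02 -1.47039471e-02  1.01803313e+02] 10.9 [-0.23456275 -0.13366181  2.20106772] [0.10039373 0.07275217 0.09038467]
```

```bash
python3 -m creep '{"translation":[[-13,4.6,0],[-13,4.6,0],[-13,4.6,0],[-13,4.6,0],[-13,4.6,0],[-13,4.6,0],[-13,4.6,0],[-13,4.6,0],[-13,4.6,0],[-13,4.6,0]],"rotation":[[0,0,0.031],[0,0,0.031],[0,0,0.031],[0,0,0.031],[0,0,0.031],[0,0,0.031],[0,0,0.031],[0,0,0.031],[0,0,0.031],[0,0,0.031]],"claw":[20,20,20,20,20,20,20,20,20,20]}'
python3 -m creep '{"translation":[[0,0,0],[0,0,0]],"rotation":[[0,0,0],[0,0,0]],"claw":[20,20]}'
python3 - <<'E'
from bench import *
import cv2,numpy as np
s=sense();print(s["tool_pos"],s["tcp_rot"],s["time"],s["ft_force"],s["wrist_torque"])
d=snapshot("side");cv2.imwrite("pics/s7.png",cv2.resize(d["frame"][150:290,190:350,::-1],None,fx=5,fy=5,interpolation=cv2.INTER_CUBIC)[:600])
d=snapshot("top");cv2.imwrite("pics/t7.png",cv2.resize(d["frame"][120:240,180:330,::-1],None,fx=5,fy=5,interpolation=cv2.INTER_CUBIC))
d=snapshot("top");cv2.imwrite("pics/t7f.png",d["frame"][:,:,::-1])
E
```

```text
time: 11.9
tool_pos: [530.6, 164.7, 7.3]
tcp_rot: [180.0, -0.0, 83.9]
ft_force: [-0.4, 5.7, 4.8]
finger_gap: 23.4
time: 12.1
tool_pos: [530.9, 163.2, 7.3]
tcp_rot: [179.9, 0.1, 83.9]
ft_force: [0.6, -5.3, 5.9]
finger_gap: 23.0
[530.90766166 163.24266426   7.31225257] [1.79924249e+02 1.10467770e-01 8.39309330e+01] 12.1 [ 0.63204623 -5.25878188  5.86058074] [-0.7651879  -0.12361722  0.15001173]
```

View pics/s7.png

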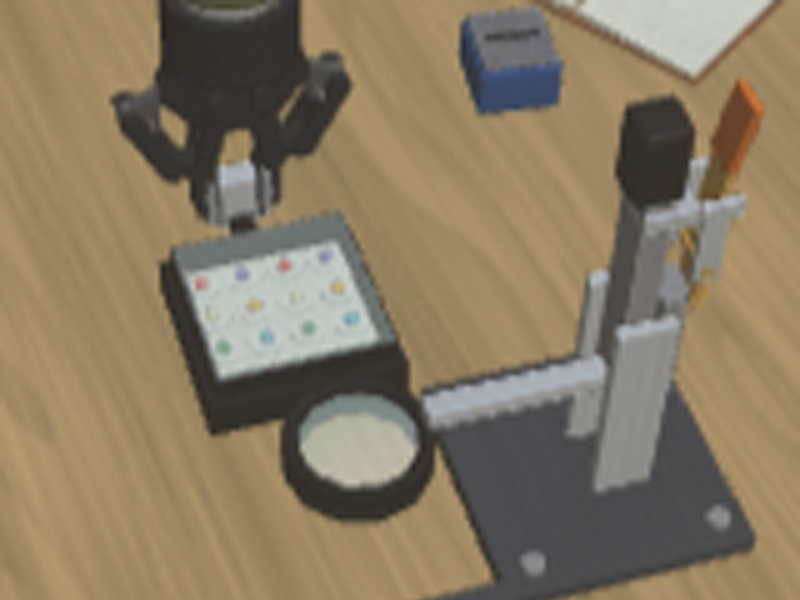

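View pics/t7.png

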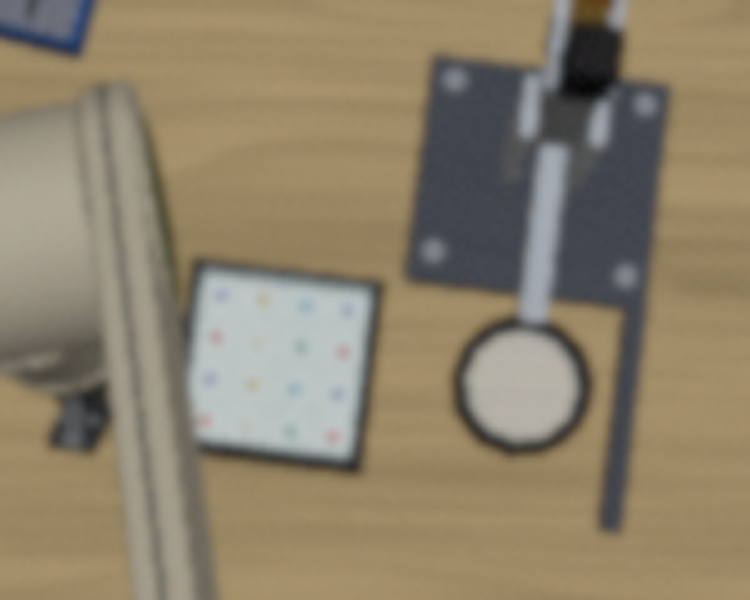

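```bash
python3 - <<'E'
from bench import *
from h import *
cam("top",snapshot("top"))
t=lambda u,v,z:ray("top",unc(u,v,180,120,5),z)
c,a,b=t(622,306,14),t(408,278,14),None
p,q=t(197,260,22),t(380,283,22); r=t(357,470,22)
u=(a-c)/np.linalg.norm(a-c);n=np.array([-u[1],u[0],0]); n*=np.sign(-n[0])
print("foot yaw",np.arctan2(-u[0],u[1]),"tray yaw",np.arctan2(-(p-q)[0],(p-q)[1]),np.arctan2(*(q-r)[[1,0]]))
print("gap to foot", (p-c)@n,(q-c)@n, "tray size",np.linalg.norm(q-r),"dist along y from stop",(q-c)@u,(r-c)@u)
E
```

```text
foot yaw -0.10516583517888702 tray yaw -0.10003879026573745 -0.09704705578805364
gap to foot 6.622931986416533 6.089909218282779 tray size 106.11336913765659 dist along y from stop 137.9989257783842 137.13742420826247
```

```bash
python3 -m creep '{"translation":[[-8,0.5,0],[-13,0.5,0],[-13,0,0],[-13,0,0],[-13,0,0],[-13,0,0],[-13,0,0],[-13,0,0],[-13,0,0],[-8,0,0]],"rotation":[[0,0,0],[0,0,0],[0,0,0],[0,0,0],[0,0,0],[0,0,0],[0,0,0],[0,0,0],[0,0,0],[0,0,0]],"claw":[20,20,20,20,20,20,20,20,20,20]}'
python3 - <<'E'
from bench import *
import cv2,numpy as np
s=sense();print(s["tool_pos"],s["tcp_rot"],s["time"],s["ft_force"],s["wrist_torque"])
d=snapshot("side");cv2.imwrite("pics/s8.png",cv2.resize(d["frame"][150:290,190:350,::-1],None,fx=5,fy=5,interpolation=cv2.INTER_CUBIC)[100:])
d=snapshot("top");cv2.imwrite("pics/t8.png",cv2.resize(d["frame"][120:240,200:350,::-1],None,fx=5,fy=5,interpolation=cv2.INTER_CUBIC))
E
```

```text
time: 13.3
tool_pos: [518.7, 45.4, 7.3]
tcp_rot: [180.0, -0.1, 84.0]
ft_force: [0.3, 5.5, 5.6]
finger_gap: 23.1
[518.67084366  45.35869853   7.31570833] [ 1.79958430e+02 -5.13655729e-02  8.39883875e+01] 13.3 [0.31043701 5.48601479 5.64939501] [ 0.83282143 -0.06657497  0.00150265]
```

View pics/s8.png

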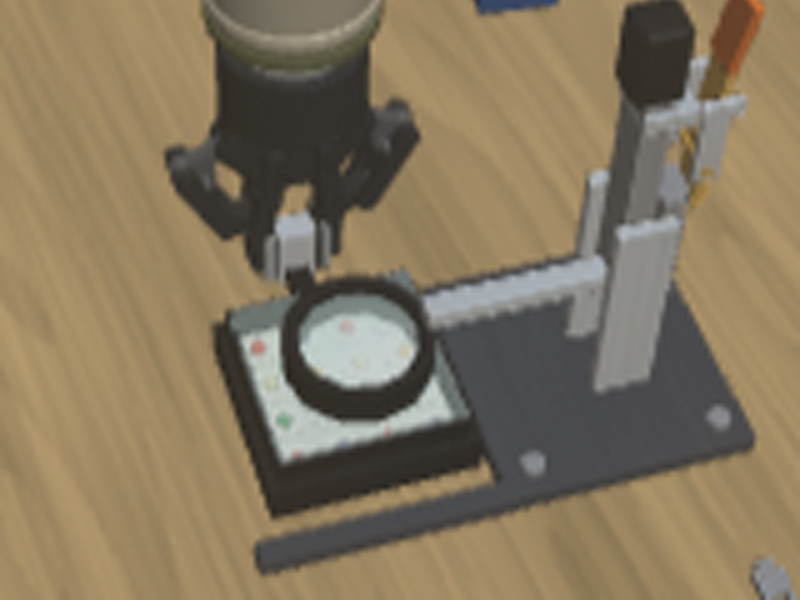

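View pics/t8.png

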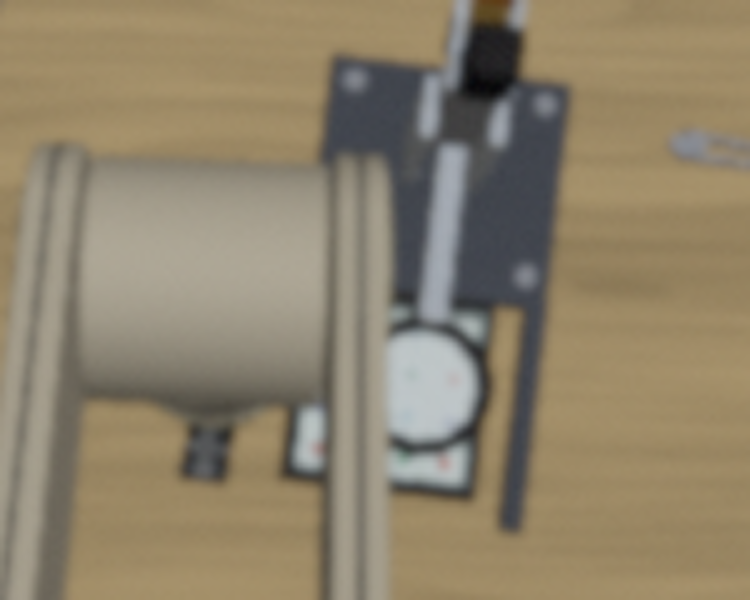

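```bash
python3 -m creep '{"translation":[[-5,0,0],[-4,0,0],[-3,0,0],[0,0,0]],"rotation":[[0,0,0],[0,0,0],[0,0,0],[0,0,0]],"claw":[20,20,20,20]}'
python3 -m creep '{"translation":[[-2,0,0],[0,0,0]],"rotation":[[0,0,0],[0,0,0]],"claw":[20,20]}'
python3 -m creep '{"translation":[[-2,0,0],[0,0,0]],"rotation":[[0,0,0],[0,0,0]],"claw":[20,20]}'
```

```text
time: 13.8
tool_pos: [517.4, 33.6, 7.3]
tcp_rot: [180.0, -0.0, 84.0]
ft_force: [-0.0, 2.7, 5.8]
finger_gap: 23.0
time: 14.0
tool_pos: [517.2, 31.9, 7.3]
tcp_rot: [180.0, -0.0, 84.0]
ft_force: [-0.0, 4.4, 7.2]
finger_gap: 22.9
time: 14.2
tool_pos: [517.0, 30.0, 7.3]
tcp_rot: [180.0, -0.0, 84.0]
ft_force: [0.6, 5.3, 5.4]
finger_gap: 23.2
```

```bash

python3 -m creep '{"translation":[[-1.5,0,0],[0,0,0]],"rotation":[[0,0,0],[0,0,0]],"claw":[20,20]}'
python3 -m creep '{"translation":[[-1,0,0],[0,0,0]],"rotation":[[0,0,0],[0,0,0]],"claw":[20,20]}'
python3 -m creep '{"translation":[[-1,0,0],[0,0,0]],"rotation":[[0,0,0],[0,0,0]],"claw":[20,20]}'
```

```text
time: 14.4
tool_pos: [516.9, 28.6, 7.3]
tcp_rot: [180.0, -0.0, 84.0]
ft_force: [0.6, 4.5, 6.0]
finger_gap: 23.0
time: 14.6
tool_pos: [517.0, 28.4, 7.3]
tcp_rot: [179.9, -0.1, 84.0]
ft_force: [2.5, 10.3, 5.3]
finger_gap: 23.3
time: 14.8
tool_pos: [517.3, 28.3, 7.3]
tcp_rot: [179.9, -0.2, 84.0]
ft_force: [4.7, 14.2, 2.5]
finger_gap: 23.6
```

```bash

python3 -m creep '{"translation":[[-1,0,0],[0,0,0],[0,0,0],[0,0,0],[0,0,0],[0,0,0]],"rotation":[[0,0,0],[0,0,0],[0,0,0],[0,0,0],[0,0,0],[0,0,0]],"claw":[20,20,45,85,85,85]}'
python3 - <<'E'
from bench import *
import cv2
d=snapshot("side");cv2.imwrite("pics/s9.png",cv2.resize(d["frame"][150:290,190:350,::-1],None,fx=5,fy=5,interpolation=cv2.INTER_CUBIC)[100:])
E
```

```text
time: 15.4
tool_pos: [515.7, 25.2, 6.5]
tcp_rot: [-179.9, 0.0, 84.0]
ft_force: [0.0, -0.2, -0.4]
finger_gap: 79.5
```

View pics/s9.png

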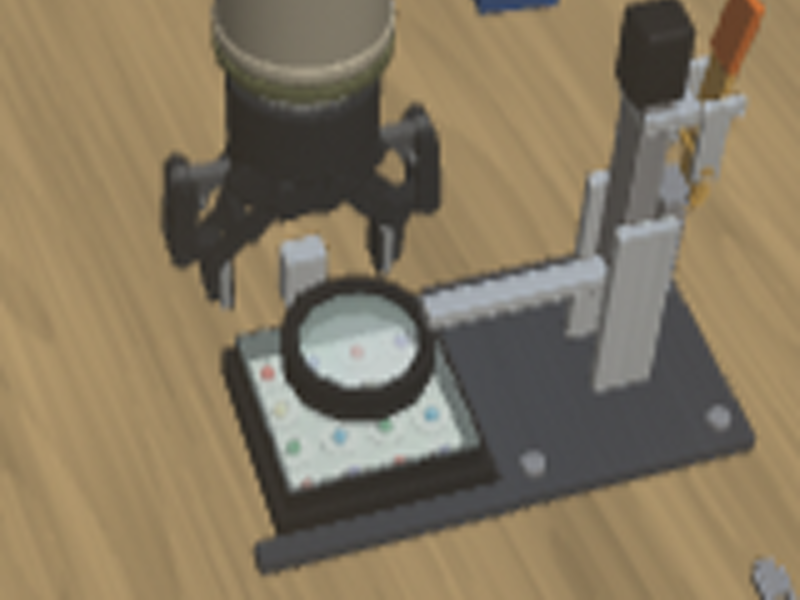

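```bash

python3 -m creep '{"translation":[[20,0,0],[0,0,-25],[0,0,-45],[0,0,-45],[0,0,-45],[0,0,-45],[0,0,-45],[0,0,-40],[0,0,-25],[-10,15,0]],"rotation":[[0,0,0],[0,0,0],[0,0,0],[0,0,0],[0,0,0],[0,0,0],[0,0,0],[0,0,0],[0,0,0],[0,0,0]],"claw":[85,85,85,85,85,85,85,85,85,85]}'
python3 -m creep '{"translation":[[-20,27,0],[-20,27,0],[-20,27,0],[-20,28,0],[-18.5,28,0],[0,0,0],[0,0,0]],"rotation":[[0,0,0],[0,0,0],[0,0,0],[0,0,0],[0,0,0],[0,0,0],[0,0,0]],"claw":[85,85,85,85,85,85,85]}'
python3 - <<'E'
from bench import *
import cv2,numpy as np
s=sense();print(s["tool_pos"],s["tcp_rot"],s["time"],s["ft_force"],s["wrist_torque"])
d=snapshot("side");cv2.imwrite("pics/s10.png",cv2.resize(d["frame"][130:270,220:380,::-1],None,fx=5,fy=5,interpolation=cv2.INTER_CUBIC)[:600])
d=snapshot("wrist");cv2.imwrite("pics/w10.png",d["frame"][:,:,::-1]);np.savez("w10.npz",K=d["intrinsics"],E=d["extrinsics"])
E
```

```text
time: 16.45
tool_pos: [533.6, 34.7, 327.9]
tcp_rot: [179.5, -0.1, 84.1]
ft_force: [-0.2, -0.7, 0.7]
finger_gap: 85.2
time: 17.15
tool_pos: [658.2, -78.7, 320.5]
tcp_rot: [-179.9, -0.0, 84.0]
ft_force: [-0.5, 0.2, 0.1]
finger_gap: 84.8
[658.16594392 -78.68504993 320.54314503] [-1.79869188e+02 -1.58557019e-02  8.39725487e+01] 17.15 [-0.50475248  0.24710476  0.09257263] [-4.98171494e-02 -5.54155366e-05 -1.58849640e-02]
```

View pics/s10.png

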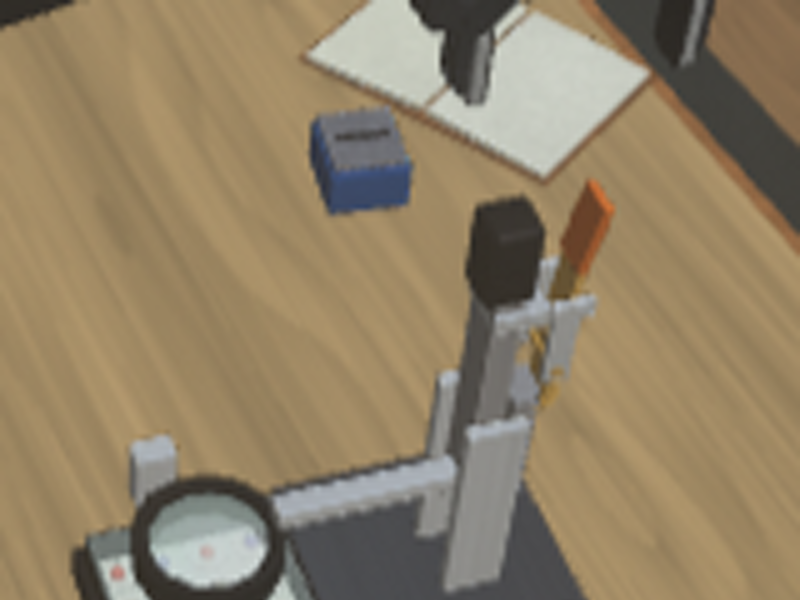

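View pics/w10.png

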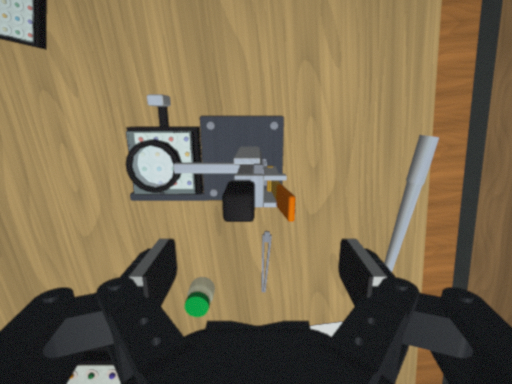

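```bash
python3 - <<'E'
import cv2
t=cv2.imread("pics/w10.png")
cv2.imwrite("pics/w10c.png",cv2.resize(t[85:230,115:305],None,fx=4,fy=4,interpolation=cv2.INTER_CUBIC))
E
```

```text
(no output)
```

View pics/w10c.png

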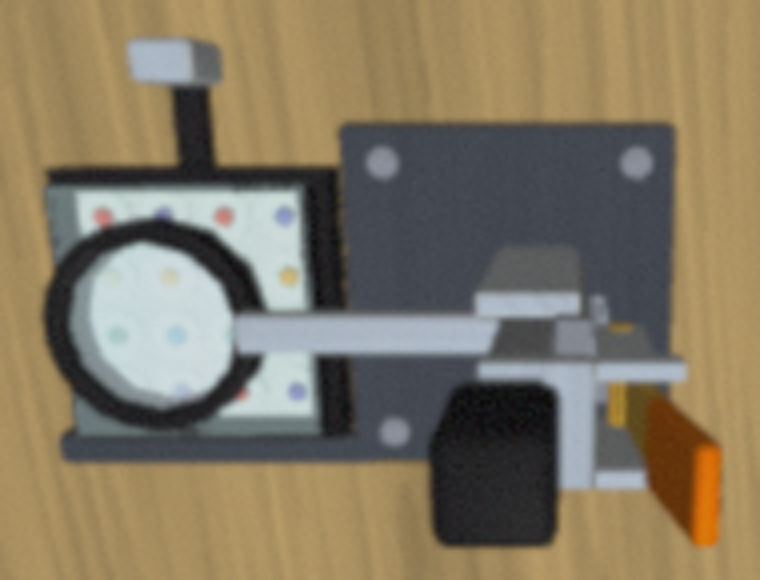

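```bash
python3 - <<'E'
from h import *
d=np.load("w10.npz");CAM["w"]=(d["K"],d["E"])
f=lambda u,v,z:ray("w",unc(u,v,115,85,4),z)
bay=np.array([508.5,-63.5]);R=np.array([[np.cos(.105),-np.sin(.105)],[np.sin(.105),np.cos(.105)]])
def B(p): return (R@(p[:2]-bay)).round(1)
for n,u,v,z in(("blk",495,491,258),("blkL",435,491,258),("blkR",555,491,258),("pad out top",720,495,260),("pad in top",697,495,260),("pull",162,62,40)): p=f(u,v,z);print(n,p.round(1),B(p))
E
```

```text
blk [642.8 -76.  258. ] [134.8   1.6]
blkL [631.  -74.8 258. ] [123.    1.6]
blkR [654.5 -77.3 258. ] [146.7   1.6]
pad out top [686.7 -80.7 260. ] [179.    1.5]
pad in top [682.2 -80.3 260. ] [174.5   1.5]
pull [518.4  27.7  40. ] [ 0.3 91.7]
```

```bash

python3 -m creep '{"translation":[[0,2,15],[0,0,30],[0,0,30],[0,0,20],[0,0,5],[0,0,0],[0,0,0]],"rotation":[[0,0,0],[0,0,0],[0,0,0],[0,0,0],[0,0,0],[0,0,0],[0,0,0]],"claw":[85,85,85,85,85,85,85]}'
python3 - <<'E'
from bench import *
import cv2,numpy as np
s=sense();print(s["tool_pos"],s["tcp_rot"],s["time"],s["ft_force"],s["wrist_torque"])
d=snapshot("side");cv2.imwrite("pics/s11.png",cv2.resize(d["frame"][130:270,220:380,::-1],None,fx=5,fy=5,interpolation=cv2.INTER_CUBIC)[:600])
d=snapshot("wrist");cv2.imwrite("pics/w11.png",d["frame"][:,:,::-1])
E
```

```text
time: 17.95
tool_pos: [660.8, -78.1, 223.6]
tcp_rot: [179.9, 0.0, 84.1]
ft_force: [0.3, -0.5, -0.2]
finger_gap: 85.1
[660.81748351 -78.06930772 223.56756717] [1.79868539e+02 1.00250877e-02 8.40622052e+01] 17.95 [ 0.25650832 -0.45996092 -0.20191193] [ 0.00842246  0.04903605 -0.05037543]
```

View pics/s11.png

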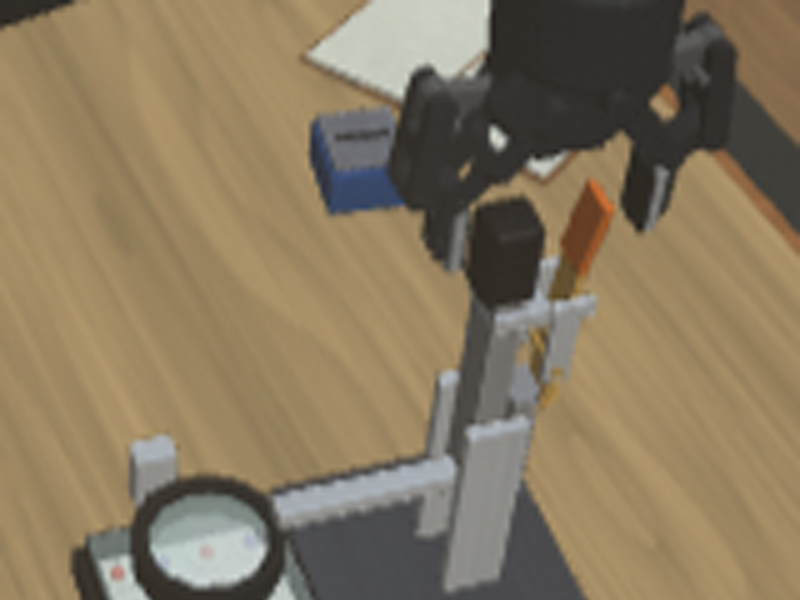

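View pics/w11.png

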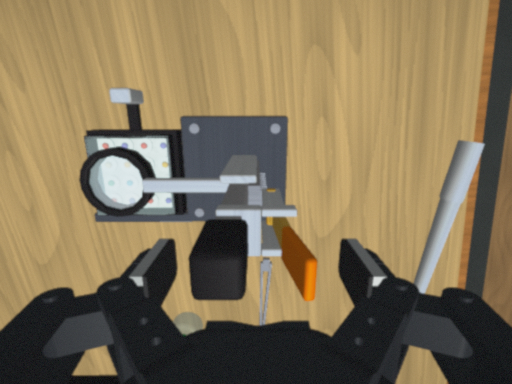

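```bash

python3 -m creep '{"translation":[[0,0,3],[0,0,0],[0,0,0],[0,0,0]],"rotation":[[0,0,0],[0,0,0],[0,0,0],[0,0,0]],"claw":[66,66,66,66]}' 40
python3 -m creep '{"translation":[[0,0,0],[0,0,0],[0,0,0]],"rotation":[[0,0,0],[0,0,0],[0,0,0]],"claw":[55,55,55]}' 40
```

```text
time: 18.45
tool_pos: [660.3, -78.3, 219.0]
tcp_rot: [-180.0, -0.0, 84.0]
ft_force: [-0.5, 0.9, 0.2]
finger_gap: 65.8
time: 18.75
tool_pos: [657.1, -77.9, 220.0]
tcp_rot: [-179.6, 0.0, 84.0]
ft_force: [-22.8, 1.7, 13.9]
finger_gap: 55.3
```

```bash

python3 -m creep '{"translation":[[0,-2,-1],[0,0,-1],[0,0,0]],"rotation":[[0,0,0],[0,0,0],[0,0,0]],"claw":[50,50,50]}' 40
python3 - <<'E'
from bench import *
import cv2,numpy as np
d=snapshot("side");cv2.imwrite("pics/s12.png",cv2.resize(d["frame"][130:270,220:380,::-1],None,fx=5,fy=5,interpolation=cv2.INTER_CUBIC)[:600])
E
```

```text
time: 19.05
tool_pos: [654.5, -77.7, 221.1]
tcp_rot: [-179.5, 0.0, 84.0]
ft_force: [-22.8, 1.8, 12.2]
finger_gap: 50.3
```

View pics/s12.png

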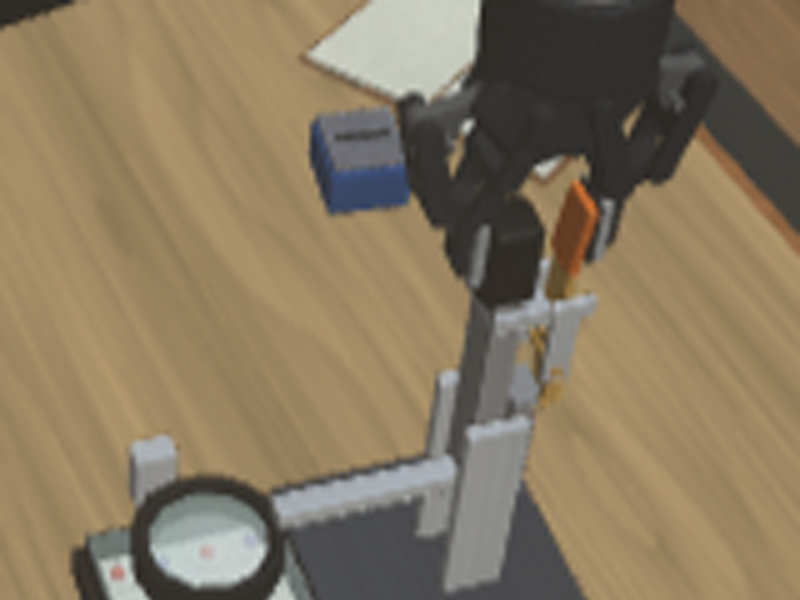

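```bash

python3 -m creep '{"translation":[[0,-1,-2],[0,0,0]],"rotation":[[0,0,0],[0,0,0]],"claw":[48,48]}' 40
```

```text
time: 19.3
tool_pos: [653.4, -77.6, 221.5]
tcp_rot: [-179.5, -0.0, 84.0]
ft_force: [-19.7, 1.6, 3.7]
finger_gap: 48.0
```

```bash

python3 -m creep '{"translation":[[0,0,-1.5],[0,0,0]],"rotation":[[0,0,0],[0,0,0]],"claw":[48,48]}' 40
```

```text
time: 19.5
tool_pos: [653.3, -77.6, 221.8]
tcp_rot: [-179.4, -0.0, 84.0]
ft_force: [-16.8, 2.0, -1.4]
finger_gap: 48.4
```

```bash

python3 -m creep '{"translation":[[0,-4,-1.5],[0,0,0],[0,0,0]],"rotation":[[0,0,0],[0,0,0],[0,0,0]],"claw":[30,30,30]}' 40
python3 - <<'E'
from bench import *
import cv2,numpy as np
d=snapshot("side");cv2.imwrite("pics/s13.png",cv2.resize(d["frame"][130:270,220:380,::-1],None,fx=5,fy=5,interpolation=cv2.INTER_CUBIC)[:600])
E
```

```text
time: 19.8
tool_pos: [647.2, -76.9, 221.5]
tcp_rot: [-179.1, -0.0, 84.0]
ft_force: [-26.9, 2.8, -5.7]
finger_gap: 35.8
```

View pics/s13.png

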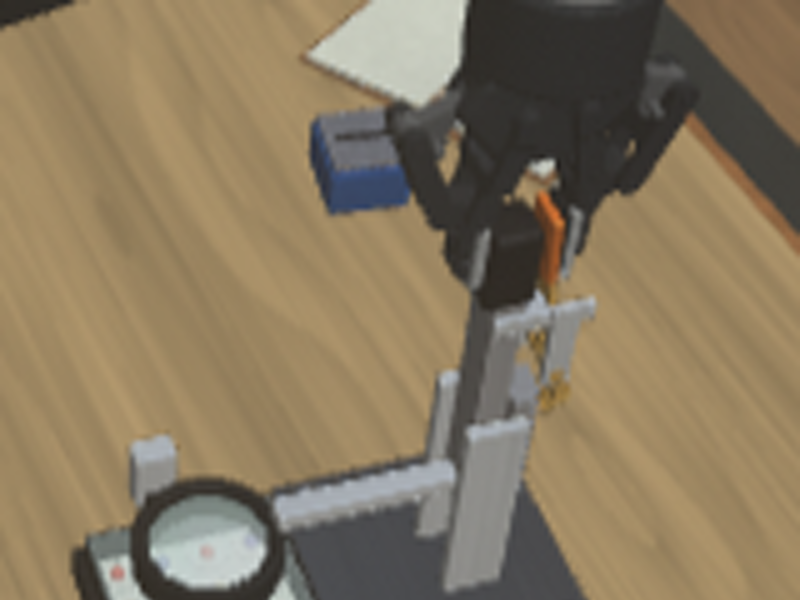

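```bash

python3 -m creep '{"translation":[[0,-2,0],[0,-1,0],[0,0,0]],"rotation":[[0,0,0],[0,0,0],[0,0,0]],"claw":[30,30,30]}' 40
python3 -m creep '{"translation":[[0,0,1],[0,0,1],[0,0,0]],"rotation":[[0,0,0],[0,0,0],[0,0,0]],"claw":[30,30,30]}' 40
```

```text
time: 20.15
tool_pos: [647.2, -76.9, 222.8]
tcp_rot: [-179.5, -0.0, 84.0]
ft_force: [-10.4, 0.5, -6.4]
finger_gap: 35.3
time: 20.45
tool_pos: [647.2, -76.9, 220.8]
tcp_rot: [-179.5, -0.0, 84.0]
ft_force: [-12.0, 0.4, -5.8]
finger_gap: 35.6
```

```bash

python3 -m creep '{"translation":[[0,-1,1],[0,0,1],[0,0,1.5],[0,0,1.5],[0,0,1.5],[0,0,1.5],[0,0,1],[0,0,0]],"rotation":[[0,0,0],[0,0,0],[0,0,0],[0,0,0],[0,0,0],[0,0,0],[0,0,0],[0,0,0]],"claw":[30,30,30,30,30,30,30,30]}' 40
python3 -m creep '{"translation":[[0,0,1],[0,0,1],[0,0,0]],"rotation":[[0,0,0],[0,0,0],[0,0,0]],"claw":[30,30,30]}' 40
```

```text
time: 21.25
tool_pos: [647.1, -76.9, 212.3]
tcp_rot: [-179.6, -0.0, 84.0]
ft_force: [-6.2, 0.2, -7.5]
finger_gap: 35.2
time: 21.55
tool_pos: [647.2, -76.9, 210.4]
tcp_rot: [-179.6, -0.0, 84.0]
ft_force: [-6.3, 0.6, -6.6]
finger_gap: 35.5
```

```bash

python3 -m creep '{"translation":[[0,0,1],[0,0,1],[0,0,0]],"rotation":[[0,0,0],[0,0,0],[0,0,0]],"claw":[30,30,30]}' 40
python3 -m creep '{"translation":[[0,0,1],[0,0,0.5],[0,0,0]],"rotation":[[0,0,0],[0,0,0],[0,0,0]],"claw":[30,30,30]}' 40
python3 - <<'E'
from bench import *
import cv2,numpy as np
d=snapshot("side");cv2.imwrite("pics/s14.png",cv2.resize(d["frame"][150:290,190:350,::-1],None,fx=5,fy=5,interpolation=cv2.INTER_CUBIC)[100:])
E
```

```text
time: 21.85
tool_pos: [647.2, -76.9, 208.3]
tcp_rot: [-179.6, -0.0, 84.0]
ft_force: [-6.0, -0.2, -5.7]
finger_gap: 35.3
time: 22.15
tool_pos: [647.2, -76.9, 206.9]
tcp_rot: [-179.6, -0.0, 84.0]
ft_force: [-7.0, 0.3, -5.3]
finger_gap: 35.5
```

View pics/s14.png

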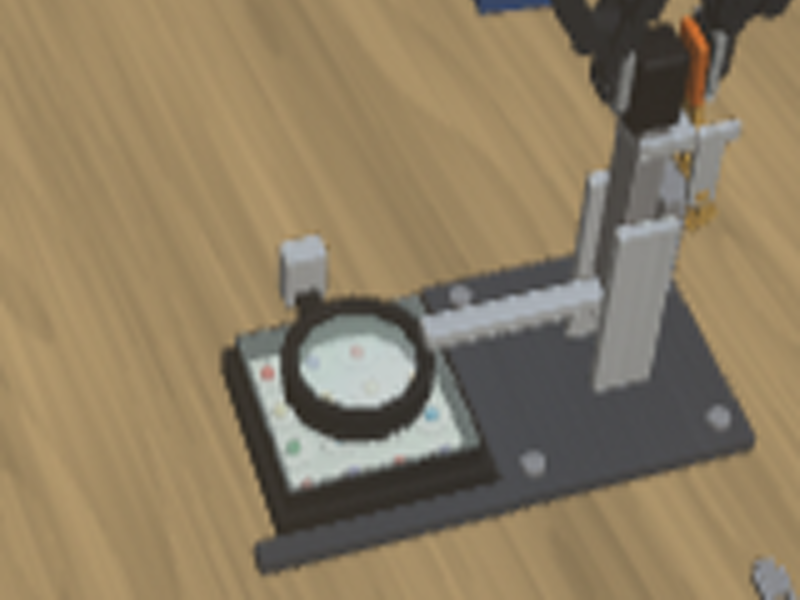

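```bash

python3 -m creep '{"translation":[[0,0,1],[0,0,0]],"rotation":[[0,0,0],[0,0,0]],"claw":[30,30]}' 40
python3 -m creep '{"translation":[[0,0,1],[0,0,0]],"rotation":[[0,0,0],[0,0,0]],"claw":[30,30]}' 40
python3 -m creep '{"translation":[[0,0,1],[0,0,0]],"rotation":[[0,0,0],[0,0,0]],"claw":[30,30]}' 40
```

```text
time: 22.4
tool_pos: [647.2, -76.9, 205.9]
tcp_rot: [-179.6, -0.0, 84.0]
ft_force: [-6.4, -0.7, -5.7]
finger_gap: 35.2
time: 22.6
tool_pos: [647.2, -76.9, 205.0]
tcp_rot: [-179.7, -0.0, 84.0]
ft_force: [-7.2, 0.6, -5.7]
finger_gap: 35.1
time: 22.8
tool_pos: [647.2, -76.9, 204.2]
tcp_rot: [-179.7, -0.0, 84.0]
ft_force: [-7.4, 1.0, -5.2]
finger_gap: 34.9
```

```bash

python3 -m creep '{"translation":[[0,0,1],[0,0,0]],"rotation":[[0,0,0],[0,0,0]],"claw":[30,30]}' 40
python3 -m creep '{"translation":[[0,0,0.7],[0,0,0]],"rotation":[[0,0,0],[0,0,0]],"claw":[30,30]}' 40
```

```text
time: 23.0
tool_pos: [647.2, -76.9, 203.5]
tcp_rot: [-179.7, -0.0, 84.0]
ft_force: [-9.3, 0.7, -3.6]
finger_gap: 35.0
time: 23.2
tool_pos: [647.2, -76.9, 203.0]
tcp_rot: [-179.7, -0.0, 84.0]
ft_force: [-8.5, 1.3, -2.3]
finger_gap: 35.5
```

```bash

python3 -m creep '{"translation":[[0,0,0.8],[0,0,0]],"rotation":[[0,0,0],[0,0,0]],"claw":[30,30]}' 40
python3 - <<'E'
from bench import *
import cv2,numpy as np
d=snapshot("side");cv2.imwrite("pics/s15.png",cv2.resize(d["frame"][150:290,190:350,::-1],None,fx=5,fy=5,interpolation=cv2.INTER_CUBIC)[100:])
E
```

```text
time: 23.4
tool_pos: [647.2, -76.9, 202.4]
tcp_rot: [-179.7, -0.0, 84.0]
ft_force: [-8.6, 1.5, -0.9]
finger_gap: 35.3
```

View pics/s15.png

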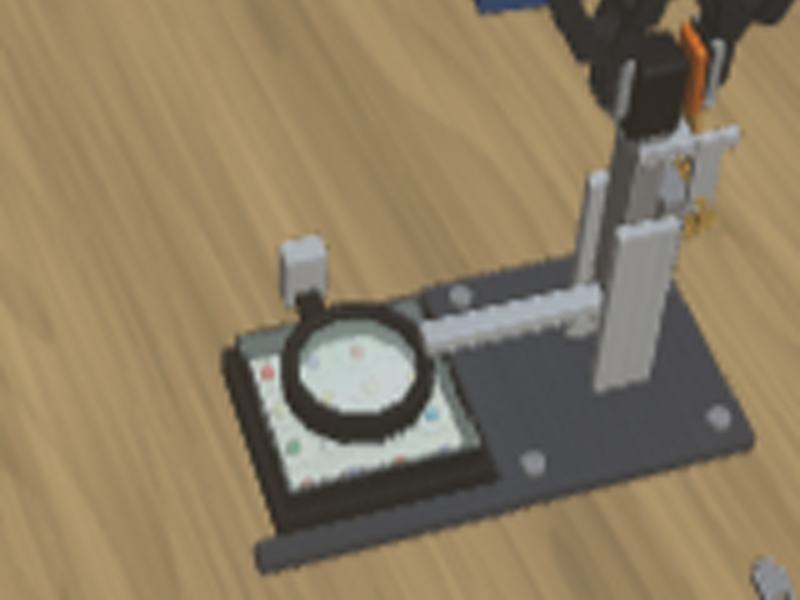

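```bash

python3 -m creep '{"translation":[[0,0,0],[0,0,0],[0,4,0],[0,5,0],[0,2,0],[0,0,0]],"rotation":[[0,0,0],[0,0,0],[0,0,0],[0,0,0],[0,0,0],[0,0,0]],"claw":[50,70,85,85,85,85]}' 40
python3 - <<'E'
from bench import *
import cv2,numpy as np
d=snapshot("side");cv2.imwrite("pics/s16.png",cv2.resize(d["frame"][150:290,190:350,::-1],None,fx=5,fy=5,interpolation=cv2.INTER_CUBIC)[50:650])
E
```

```text
time: 24.05
tool_pos: [660.6, -78.3, 203.9]
tcp_rot: [180.0, 0.0, 84.0]
ft_force: [0.3, -1.4, -0.1]
finger_gap: 85.2
```

View pics/s16.png

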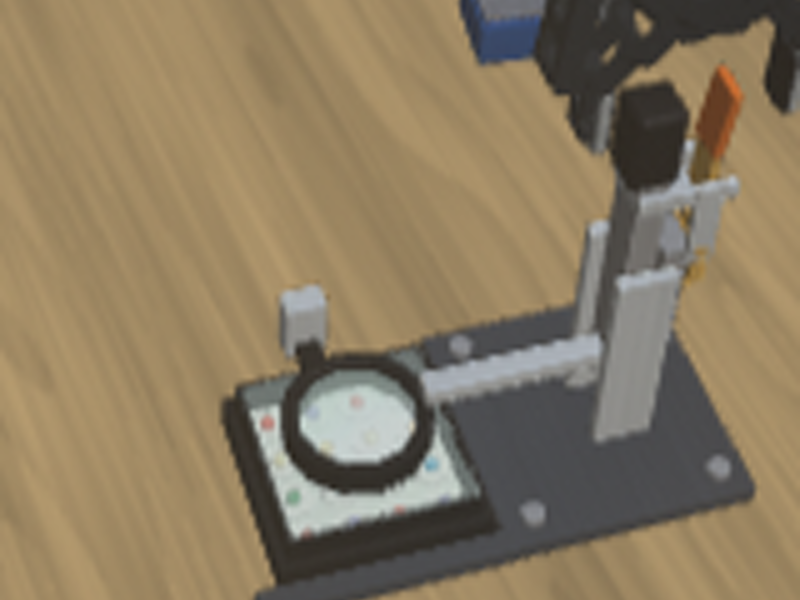

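```bash

python3 -m creep '{"translation":[[0,0,-10],[0,0,-25],[0,0,-35],[0,0,-35],[0,0,-15],[0,0,0],[0,0,0]],"rotation":[[0,0,0],[0,0,0],[0,0,0],[0,0,0],[0,0,0],[0,0,0],[0,0,0]],"claw":[85,85,85,85,85,85,85]}'
python3 - <<'E'
from bench import *
import cv2,numpy as np
d=snapshot("side");cv2.imwrite("pics/s17.png",cv2.resize(d["frame"][150:290,190:350,::-1],None,fx=5,fy=5,interpolation=cv2.INTER_CUBIC)[50:650])
d=snapshot("wrist");cv2.imwrite("pics/w17.png",cv2.resize(d["frame"][60:230,100:320,::-1],None,fx=3.5,fy=3.5,interpolation=cv2.INTER_CUBIC))
np.savez("w17.npz",K=d["intrinsics"],E=d["extrinsics"])
E
```

```text
time: 24.8
tool_pos: [660.1, -78.3, 322.8]
tcp_rot: [-179.9, -0.0, 84.0]
ft_force: [0.3, 0.3, -0.8]
finger_gap: 85.2
```

View pics/s17.png

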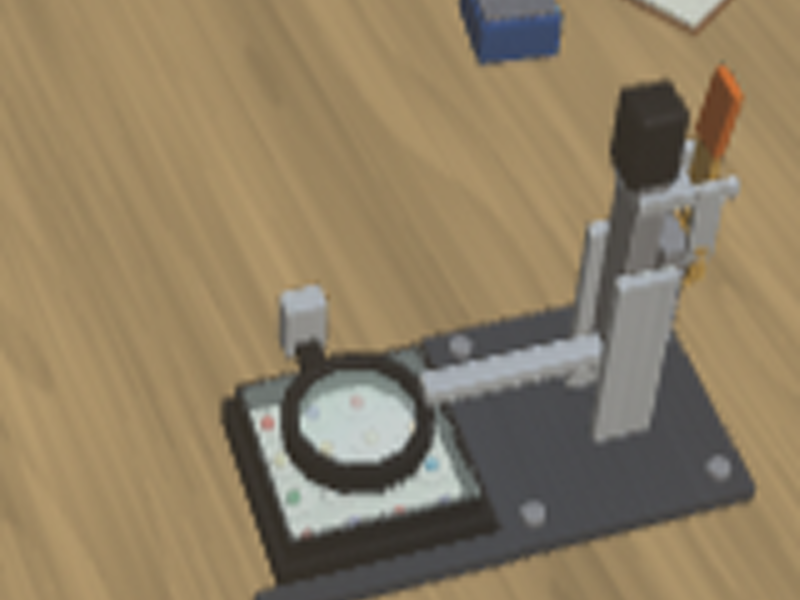

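View pics/w17.png

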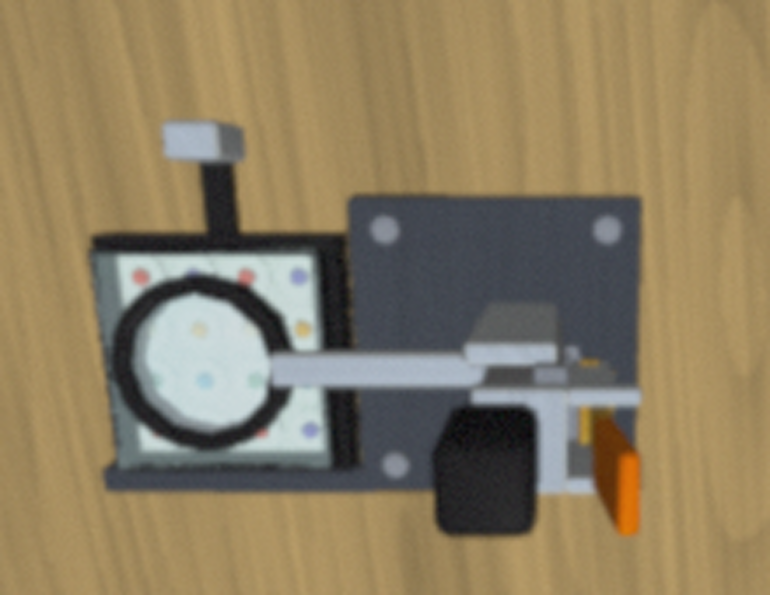

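```bash
python3 -c "
from bench import *
print(hand_in())"
```

```text
the job is handed in; nothing more can be done
None
```

I've handed the job in, at about 25 s of the 72 s allowed; it returned no verdict.

- **Raising:** I raised the lens by the black grip and let it down onto the tooth at about 48 mm. It stayed there with the hand off.
- **Tray:** I took the larger tray (about 110 mm square) by its pull, squared it to the stand and slid it along the foot to the end stop. It touched where I had calculated, and the push force rose to 14 N when it met the stop. The last picture shows its far side flush against the stop.
- **Lowering:** I squeezed the lever to its stop and lowered in small steps until the rim touched the lid. I went on until the lid bore nearly all the weight, with the hand's load falling from about 6 N to 0.9 N, then let go.

**Last checks:** The pictures before and after letting go show the lens and grip in the same place, with no visible sinking. The lever has sprung back most of the way and the arm is clear of everything. I did not move the jar, ring box, tweezers or small tray.

**What I could not confirm:**
- I could not read the rail or pawl values directly. The lid height, roughly 38 mm, is only inferred from where the contact force began.
- The arm gives by a few millimetres. While squeezing the lever, it pressed sideways on the grip with up to 27 N, and briefly down with up to 14 N while the lens was still on its tooth.

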